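# Free the hidden safety catch and open the carrier toolbox

## Task

The lock of the red carrier toolbox has been released and its lid has popped up a little, but a hidden sprung safety catch under the lid's raised front edge still holds it. Reach under the edge, feel for the catch, push it aside to the left (as you face the toolbox's front) while lifting the lid past it, then swing the lid up until it stands open by itself, upright or leaning back, and take the hand away. Use gentle force, never forcing the lid or the catch (30 N is too much), and leave the pot, the cups and the tyre levers where they are.

Things in the scene. Friction and masses are not known exactly. Their poses are not given: they have to be found in the camera images.
- chest: Red steel toolbox fixed to the blue shelf, 170 deep (x) x 280 wide (y) x 100 high, walls 4. Origin: centre of its underside; x points from its front wall (outer face at x = -85) to its back (hinges), z up, y to the left as one faces its front. Its lid, 5 thick, overhangs the front wall by 45; below the overhang it is open down to the shelf. More than 30 N on any part damages it.
- catch_zone (a point): Middle of the zone under the lid's overhang (moves with the lid) where the hidden catch hangs: a dark steel tongue, 6 thick (y), 20 deep (12 to 32 in front of the wall when shut), reaching 55 below the lid. Its middle is anywhere within 36 either side of this point along y, different each time and not tracked: find it by feel. Nothing else hangs along the edge.
- entry (a point): Free spot under the overhang's right end (low y), 25 in front of the wall, 85 above the shelf, always clear. Closed fingers tilted about 45 degrees, pointing down and towards the box, can enter here and slide left. The catch gives only to the left: 2.5 N at first, 150 N/m more; a cam draws its nose off the rail and after 11 mm the lid is free; hard stop at 16 mm. Let go, it springs back.
- lid (a joint): Lid angle about its hinge, rad: 0 shut (level), growing as the front edge rises, 1.57 upright, hard stop at 1.75. Starts popped up at 0.07 to 0.12, blocked by the catch at about 0.14, past it above 0.2. A stiff friction hinge holds it wherever it is left; lifting it at the edge takes 3 to 5 N upward once free.
- lip (a point): Middle of the lid's front edge, on the underside of the lid plate, 221 from the hinge axis; moves with the lid. The edge is a rolled steel bead 8 thick along y, its underside 3 below this point, 280 wide.
- lid_hinge (a point): Middle of the hinge axis, which is parallel to the toolbox's y axis: 91 behind the toolbox's centre, 100 above the shelf.
- pot: Bystander: aluminium pot with screw-top lid, 106 across, 97 high with its black knob, beside the toolbox's left end, near its back. Origin: centre of its underside, z up.
- cups: Bystander: two green plastic cups stacked, 78 across, 110 high, beside the toolbox's left end, near its front. Origin: centre of the underside, z up.
- lever0: Bystander: grey plastic tyre lever lying flat, 140 long (x), 18 wide, 12 high, behind the toolbox. Origin: middle of its underside.
- lever1: Bystander: second grey tyre lever, the same as the first.
- rail_mid (a point): Lower front edge, middle, of a steel rail along the front wall, 10 deep, 10 high (80 to 90 above the shelf), 240 long, fixed. A nose, 6 wide, at the foot of the catch hooks under it from the front and so blocks the lid at about 0.14 rad. Fingers sliding along under the lid's edge clear rail and nose if they stay over 14 in front of the wall.

How it is judged (in metres and radians):
On the way:
1. the catch is pushed aside and the lid is lifted past it (lid above 0.25 rad) (value of joint lid above 0.25 rad), for 0.1 s.
At the end, for the whole second after the job is handed in: The lid stands open by itself, upright or leaning back (at least 1.5 rad), at rest and let go; the pot, the cups and both tyre levers are within 20 mm of where they began, pot and cups upright (value of joint lid above 1.5 rad and velocity of joint lid between -0.05 and 0.05 rad/s and contact force between the fingers and chest below 0.2 N and distance of each of pot, cups, lever0, lever1 from where it was at the start of the episode below 0.02 m and angle between each of pot, cups's own z axis and vertical below 0.2 rad); the robot touches nothing.
It fails at once if the toolbox, its lid or its catch is pressed with more than 30 N (contact force between any of the fingers, the arm and chest above 30 N).
It fails at once if the pot is moved by more than 20 mm (distance of pot from where it was at the start of the episode above 0.02 m).
It fails at once if the pair of cups is moved by more than 20 mm (distance of cups from where it was at the start of the episode above 0.02 m).
It fails at once if the first tyre lever is moved by more than 20 mm (distance of lever0 from where it was at the start of the episode above 0.02 m).
It fails at once if the second tyre lever is moved by more than 20 mm (distance of lever1 from where it was at the start of the episode above 0.02 m).
It also fails if it takes over 51 s, if anything falls off the work surface, if the arm or the gripper's body presses on something with over 40 N, if the wrist force passes 120 N, or if a joint passes its speed limit or range.

## Robot

A 6-joint arm with a two-finger parallel gripper is mounted at the origin on the work surface. World frame = base frame: x ahead of the robot, y to its left, z up, the work surface at z = 0. Lengths are in m, angles in degrees, forces in N, time in s.
With the tool pointing down it reaches from about 0.375 to 0.975 m from the base axis. Payload 3.8 kg.
Tool frame: the origin (TCP) lies on the centre line of the jaws, within the pads' length; the fingertips stand 22 mm ahead of it and the grasp point (between the pads) lies 3 mm ahead of it; z points along the fingers, y is the line along which they close (so a half turn about z gives the same grasp; the last joint's range is limited). The gripper opens to 88 mm and grips with 3 to 60 N. Pads are 18 mm wide; open, the fingers measure 123 mm over their backs; the gripper's body (75 mm by 187 mm) begins 45 mm behind the grasp point.
Start: joints at [65.266, 15.12, 91.902, -0, 72.978, -2.114], TCP at [0.26, 0.623, 0.261] pointing down, gripper open.
Joint ranges: [-150.88, 150.88], [-54.13, 125.18], [17.81, 147.31], [-75.09, 255.09], [0, 152.58], [-146.25, 146.25]. Speed limits (degrees/s): [147.25, 147.25, 180, 180, 180, 180].

## Interface

Orientations are given as a 3x3 rotation matrix whose columns are the frame's x, y, z axes.
In Python, from bench import move_pose, move_straight, move_j, command_gripper, pause, inverse_kinematics, get_obs, camera, Unreachable, hand_in gives the robot as it stands. Calls block until the motion is done:
- move_pose(position, orientation): joint-space move of the TCP to a pose.
- move_straight(position, feed=0.15, ori=None): straight line of the TCP; ori=None keeps the orientation; feed is the mean speed in m/s.
- move_j(angles): joint-space move.
- command_gripper(opening, grasp_force=None): opening from 0.0 (shut) to 1.0 (fully open); grasp_force is the grip in N (None keeps the last); returns when the fingers have stopped.
- pause(seconds).
- inverse_kinematics(position, orientation): joint angles nearest the present ones, or None.
- get_obs(): the state.
- camera(name): name is "side" or "top"; returns a dict with "color" (420x560x3 uint8, red, green, blue), "fovy" (degrees; the focal length in pixels is half the picture's height over the tangent of half this angle, whatever the lens; pixels are square), "cx", "cy" (the principal point, pixels), "D" ([k1, k2, p1, p2, k3] as OpenCV has them; the pictures are not rectified), "position" and "orientation" of the camera in the world. Camera axes: x right, y up, looking along -z (the intrinsics and any distortion apply to the point x, -y, -z); pixel columns grow to the right and rows downward; lengths in m; the calibration is good to about 2 mm. A picture is of the moment at which its call begins. There is no depth.
A pose or a line that the arm cannot do raises Unreachable and nothing moves.
- hand_in(): hands the job in; it is judged then, once.
The state is a dict: "t": time; "joint_positions": joint angles; "joint_velocities": joint speeds; "effort": joint torques, N m; "eef_pos": TCP position; "eef_rot": TCP orientation; "contact_force": force on the tool from outside, world axes, zero at the start; "ft_torque": the same for the moment, N m; "opening": opening from 0.0 (shut) to 1.0 (fully open); "grasp_force": force on a finger pad.
Only numpy, scipy, OpenCV 4.12 (cv2) and the standard library are available. Lean on these libraries where they do the work, as an engineer would, in place of code of your own. Each camera call takes 0.05 s, during which the arm holds its last target. There are 200 camera calls.

## Working session

There is one attempt and no reset: what is moved stays moved. The work goes in short steps, each a Python script; the robot and the scene stay as the last script left them, time stands still between calls to the robot, and variables do not carry over. Pictures are saved under pics/ and viewed, at most 10 in all, crops included, and the job is handed in when it is done.

```bash
ls; mkdir -p pics; python3 - <<'E'
from bench import *
import cv2
for n in("top","side"):
    c=camera(n); cv2.imwrite(f"pics/{n}0.png",c["color"][:,:,::-1]); print({k:v for k,v in c.items() if k!="color"})
o=get_obs(); print(o)
E
```

```text
pics
{'fovy': 47.6773133010085, 'cx': 274.750145282789, 'cy': 213.58406673232, 'D': array([-0.0893049,  0.       ,  0.       ,  0.       ,  0.       ]), 'position': array([ 0.53891905, -0.12655964,  0.9908065 ]), 'orientation': array([[ 0.00389647,  0.9984708 , -0.0551442 ],
       [-0.99997875,  0.00360224, -0.00543402],
       [-0.00522707,  0.05516421,  0.99846361]])}
{'fovy': 57.09731964383356, 'cx': 280.1739616084656, 'cy': 204.95132535709382, 'D': array([-0.03253534,  0.        ,  0.        ,  0.        ,  0.        ]), 'position': array([0.1590224 , 0.26121879, 0.65641861]), 'orientation': array([[-0.62084956,  0.5607203 , -0.54784904],
       [-0.78378252, -0.43044801,  0.44765999],
       [ 0.01519151,  0.70732401,  0.70672623]])}
{'t': 0.1, 'joint_positions': array([ 6.52642265e+01,  1.51638427e+01,  9.19707303e+01,  3.13271198e-04,
        7.29783260e+01, -2.11527452e+00]), 'joint_velocities': array([-0.06194296, -0.03389559, -0.22557745, -0.04890567, -0.05679163,
       -0.05521027]), 'effort': array([ 8.88517292e-06, -5.03615642e+01, -3.58072972e+01,  7.30199344e-02,
        2.32577522e-02, -6.09171047e-05]), 'eef_pos': array([0.2593906 , 0.6225409 , 0.25954967]), 'eef_rot': array([[-9.23072017e-01,  3.84626265e-01, -8.29255153e-04],
       [ 3.84627151e-01,  9.23070290e-01, -1.78747442e-03],
       [ 7.79511858e-05, -1.96892166e-03, -9.99998059e-01]]), 'contact_force': array([ 0.13320316,  0.01836509, -0.37449643]), 'ft_torque': array([ 0.08403796, -0.02497513,  0.03003034]), 'grasp_force': 0.0, 'opening': 1.0006871485852695}
```

View pics/top0.png

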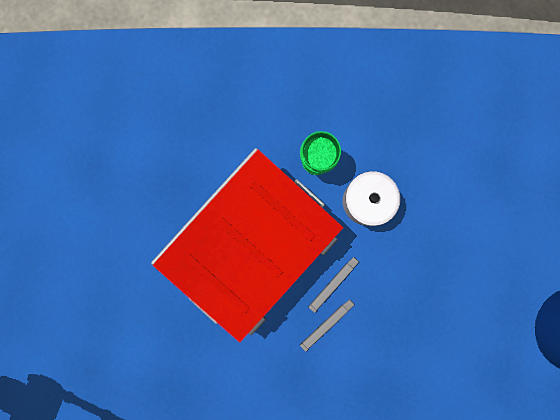

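View pics/side0.png

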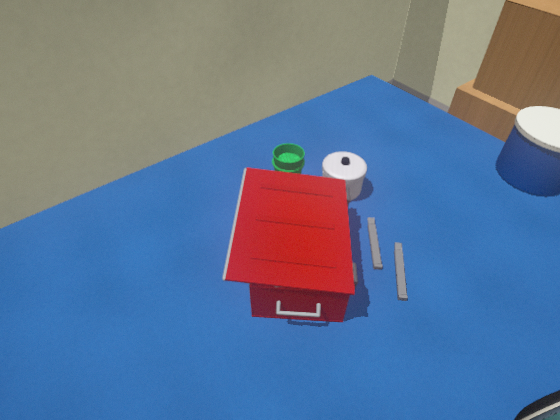

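The top view shows the lid's light front bead from (153,263) to (256,150), so the front faces away from the robot (+x,+y). The cups are at (320,152), the pot at (373,198) and the levers at lower right. I'll zoom in on the lid for precise corners.

```bash
python3 - <<'E'
import cv2,numpy as np
t=cv2.imread("pics/top0.png");s=cv2.imread("pics/side0.png")
def crop(im,u,v,r=12):
    return cv2.resize(im[v-r:v+r,u-r:u+r],(192,192),interpolation=cv2.INTER_NEAREST)
T=[(153,263),(256,150),(343,228),(240,341)]
S=[(228,275),(243,172),(347,178),(353,291)]
a=np.vstack([np.hstack([crop(t,*p) for p in T]),np.hstack([crop(s,*p) for p in S])])
for i in range(0,768,64): a[:,i]=a[:,i]//2
for i in range(0,384,64): a[i]=a[i]//2
cv2.imwrite("pics/z.png",a)
E
```

```text
(no output)
```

View pics/z.png

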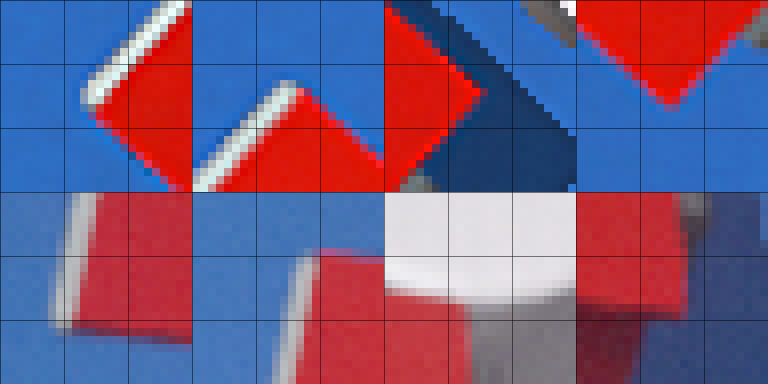

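```bash
cat > h.py <<'E'
from bench import *
import numpy as np,cv2
from scipy.optimize import least_squares
def project(c,P):
    h=c["color"].shape[0]; f=h/2/np.tan(np.radians(c["fovy"])/2)
    p=(np.asarray(P)-c["position"])@c["orientation"]*[1,-1,-1]
    K=np.array([[f,0,c["cx"]],[0,f,c["cy"]],[0,0,1]])
    return cv2.projectPoints(p.reshape(-1,1,3),np.zeros(3),np.zeros(3),K,c["D"])[0][:,0]
def R_(yaw): c,s=np.cos(yaw),np.sin(yaw); return np.array([[c,-s,0],[s,c,0],[0,0,1]])
def lidpt(q,r,n,y):   # q=x,y,yaw,theta
    a=q[3]; b=np.array([.091-r*np.cos(a)+n*np.sin(a), y, .1+r*np.sin(a)+n*np.cos(a)])
    return np.array([q[0],q[1],0])+R_(q[2])@b
E
python3 - <<'E'
from h import *
t,s=camera("top"),camera("side")
T=np.array([(152,263.5),(256.2,148.7),(343.6,227.6),(240,342.3)])-.5
S=np.array([(223.5,280),(245.6,168),(345.75,179.9),(354.75,294)])-.5
def res(q):
    P=[lidpt(q,.221,.003,-.14),lidpt(q,.221,.003,.14),lidpt(q,-q[4],.005,.14),lidpt(q,-q[4],.005,-.14)]
    return np.r_[(project(t,P)-T).ravel(),(project(s,P)-S).ravel()]
r=least_squares(res,[.5,0,np.radians(-135),.1,0.01])
print(r.x,np.degrees(r.x[2])); print(r.fun.reshape(-1,2).round(2))
J=np.linalg.inv(r.jac.T@r.jac); print(np.sqrt(np.diag(J)))
np.save("q.npy",r.x)
for n,y in(("lip",0),("R",-.14),("L",.14)): print(n,lidpt(r.x,.221,0,y))
E
```

```text
[ 0.51472423 -0.08662605 -2.30274072  0.09352352 -0.00284309] -131.93732444212722
[[ 0.51 -0.72]
 [-0.99  1.39]
 [-1.71  1.82]
 [ 0.88 -0.87]
 [ 0.24 -1.86]
 [-0.29  1.21]
 [-0.26  1.04]
 [ 0.22 -1.6 ]]
[0.00089024 0.00083331 0.00398588 0.00975846 0.00134155]
lip [0.60096001 0.00935944 0.12063858]
R [0.49681733 0.10292386 0.12063858]
L [ 0.7051027  -0.08420498  0.12063858]
```

```bash
cat >> h.py <<'E'
from scipy.spatial.transform import Rotation as Ro
def fk(q,p,tr=False):
    d1,a1,L2,L3,a3,Lt,o6=p; q=np.radians(q); w=q[1]+q[2]
    r1=Ro.from_euler('Z',q[0]).as_matrix()
    el=np.array([a1+L2*np.sin(q[1]),0,d1+L2*np.cos(q[1])])
    wr=el+np.array([L3*np.sin(w)+a3*np.cos(w),0,L3*np.cos(w)-a3*np.sin(w)])
    R=r1@Ro.from_euler('YZYZ'[:3],[w,q[3],q[4]]).as_matrix()@Ro.from_euler('Z',q[5]+o6).as_matrix()
    t=r1@wr+R[:,2]*Lt
    return (np.array([a1*0,0,d1]),r1@el,r1@wr,t,R)
def toolR(q,tilt):   # tool z: box +x and down, tilt deg below horizontal; tool y along box -y/+y
    a=np.radians(tilt); z=R_(q[2])@[np.cos(a),0,-np.sin(a)]; y=R_(q[2])@[0,1,0]
    return np.c_[np.cross(y,z),y,z]
def b2w(q,P): return np.array([q[0],q[1],0])+R_(q[2])@np.asarray(P)
E
python3 - <<'E'
from h import *
t,s=camera("top"),camera("side")
T=np.array([(152,263.5),(256.2,148.7),(343.6,227.6),(240,342.3)])-.5
S=np.array([(223.5,280),(245.6,168),(345.75,179.9),(354.75,294)])-.5
def res(q):
    w=.14+q[5]
    P=[lidpt(q,.221,.003,-w),lidpt(q,.221,.003,w),lidpt(q,-q[4],.005,w),lidpt(q,-q[4],.005,-w)]
    return np.r_[(project(t,P)-T).ravel(),(project(s,P)-S).ravel()]
r=least_squares(res,[.5,0,np.radians(-135),.1,0.0,0]); q=r.x
print(q,np.degrees(q[2])); print(r.fun.reshape(-1,2).round(2).tolist()); np.save("q.npy",q)
print("lip",lidpt(q,.221,0,0))
# kinematics identification
data=[];rng=np.random.default_rng(0)
while len(data)<25:
    R=toolR(q,rng.uniform(20,90))@Ro.from_euler('Z',rng.uniform(-60,60),degrees=True).as_matrix()
    P=np.array([rng.uniform(.4,.7),rng.uniform(-.2,.3),rng.uniform(.2,.5)])
    j=inverse_kinematics(P,R)
    if j is not None: data.append((j,P,R))
def rs(p):
    o=[]
    for j,P,R in data:
        f=fk(j,p); o+=[f[3]-P,(f[4]-R).ravel()]
    return np.concatenate(o)
best=min((least_squares(rs,[.35,0,.4,.4,0,.2,o]) for o in(0,1.57,-1.57,3.1,.785,-.785)),key=lambda r:r.cost)
print("kin",best.cost,best.x); np.save("kin.npy",best.x)
E
```

```text
[ 0.51534463 -0.08710924 -2.30321541  0.08835057 -0.00275732  0.00327747] -131.96452207162798
[[-0.31, 0.15], [0.5, -0.17], [-0.26, 0.25], [-0.06, 0.12], [-0.09, -0.23], [-0.07, 0.39], [-0.33, -0.17], [0.29, -0.28]]
lip [0.60169539 0.0089125  0.11950008]
kin 0.003144654625014135 [0.27142897 0.01786177 0.47768258 0.54524555 0.0411306  0.26216794
 1.57079633]
```

```bash
cat >> h.py <<'E'
def tcp_for(q,th,y,tilt,ins=.036,gap=0.):
    """TCP (world) such that the finger's upper face (th below tilt) or tip corner touches the lid underside; ins = tip insertion inside lip"""
    a=np.radians(tilt); d=np.array([np.cos(a),-np.sin(a)]); u=np.array([np.sin(a),np.cos(a)]) # finger dir, upper normal (box x,z)
    hinge=np.array([.091,.1]); out=np.array([-np.cos(th),np.sin(th)]); n=np.array([-np.sin(th),-np.cos(th)]) # n: lid underside normal
    if th<a:  # rests on bead (radius 4, centre 1 above underside)
        c=hinge+out*.221-n*.001
        tip=c-u*(.004+.009+gap)+d*ins
    else:
        tip=hinge+out*(.221-ins)+n*gap-u*.009
    P=tip-d*.022
    return b2w(q,[P[0],y,P[1]])
E
python3 - <<'E'
from h import *
q=np.load("q.npy");k=np.load("kin.npy")
F=Ro.from_euler('Z',180,degrees=True).as_matrix()
def clear(j,th):
    p0,el,wr,tc,_=fk(j,k); m=1
    for A,B in((p0,el),(el,wr),(wr,tc+(wr-tc)*.4)):
        for s in np.linspace(0,1,30):
            b=R_(q[2]).T@(A+(B-A)*s-[q[0],q[1],0]); v=b-[.091,0,.1]
            r=-v[0]*np.cos(th)+v[2]*np.sin(th); n=v[0]*np.sin(th)+v[2]*np.cos(th)
            m=min(m,np.linalg.norm([r-np.clip(r,0,.221),n,v[1]-np.clip(v[1],-.14,.14)]))
    return m
for sg in(0,1):
  for tilt in (35,45,55):
    R=toolR(q,tilt)@(F if sg else np.eye(3))
    for y in(-.11,-.05,.03):
        o=[]
        for th in(.09,.3,.6,.9,1.2,1.4,1.62):
            j=inverse_kinematics(tcp_for(q,th,y,tilt),R)
            o.append("none" if j is None else "%.2f"%clear(j,th))
        print(sg,tilt,y,o)
    j=inverse_kinematics(tcp_for(q,1.62,-.05,tilt),R); print(None if j is None else np.round(j))
    j=inverse_kinematics(tcp_for(q,.09,-.1,tilt,gap=.008),R); print(None if j is None else np.round(j))
E
```

```text
0 35 -0.11 ['0.09', '0.09', '0.09', '0.10', '0.11', '0.11', '0.12']
0 35 -0.05 ['0.09', '0.09', '0.09', '0.10', '0.11', '0.11', '0.12']
0 35 0.03 ['0.09', '0.09', '0.09', '0.10', '0.10', '0.11', '0.12']
[  6.  13. 107. -35. 104.  53.]
[ 19.  39.  92. -24. 100.  68.]
0 45 -0.11 ['0.09', '0.09', '0.09', '0.09', '0.10', '0.11', '0.12']
0 45 -0.05 ['0.09', '0.09', '0.09', '0.09', '0.10', '0.11', '0.11']
0 45 0.03 ['0.09', '0.09', '0.09', '0.09', '0.10', '0.10', '0.11']
[  3.   7. 108. -30.  99.  50.]
[ 18.  34.  95. -21.  92.  67.]
0 55 -0.11 ['0.10', '0.10', '0.09', '0.09', '0.10', '0.10', '0.11']
0 55 -0.05 ['0.10', '0.09', '0.09', '0.09', '0.09', '0.10', '0.11']
0 55 0.03 ['0.10', '0.09', '0.09', '0.09', '0.09', '0.10', '0.10']
[ -0.   2. 109. -25.  94.  46.]
[ 16.  28.  99. -18.  84.  65.]
1 35 -0.11 ['0.09', '0.09', '0.09', '0.10', '0.11', '0.11', '0.12']
1 35 -0.05 ['0.09', '0.09', '0.09', '0.10', '0.11', '0.11', '0.12']
1 35 0.03 ['0.09', '0.09', '0.09', '0.10', '0.10', '0.11', '0.12']
[   6.   13.  107.  -35.  104. -127.]
[  19.   39.   92.  -24.  100. -112.]
1 45 -0.11 ['0.09', '0.09', '0.09', '0.09', '0.10', '0.11', '0.12']
1 45 -0.05 ['0.09', '0.09', '0.09', '0.09', '0.10', '0.11', '0.11']
1 45 0.03 ['0.09', '0.09', '0.09', '0.09', '0.10', '0.10', '0.11']
[   3.    7.  108.  -30.   99. -130.]
[  18.   34.   95.  -21.   92. -113.]
1 55 -0.11 ['0.10', '0.10', '0.09', '0.09', '0.10', '0.10', '0.11']
1 55 -0.05 ['0.10', '0.09', '0.09', '0.09', '0.09', '0.10', '0.11']
1 55 0.03 ['0.10', '0.09', '0.09', '0.09', '0.09', '0.10', '0.10']
[  -0.    2.  109.  -25.   94. -134.]
[  16.   28.   99.  -18.   84. -115.]
```

```bash
cat >> h.py <<'E'
def fbox(q): 
    o=get_obs(); return R_(q[2]).T@o["contact_force"],o
def wbox(q,P): return R_(q[2]).T@(np.asarray(P)-[q[0],q[1],0])
E
python3 - <<'E'
from h import *
q=np.load("q.npy");R=toolR(q,45);y0=-.1
command_gripper(0.0)
E0=tcp_for(q,q[3],y0,45,ins=.028,gap=.009); out=-R[:,2]
print("tip box",wbox(q,E0+.022*R[:,2]))
move_pose(E0+out*.10+[0,0,.06],R)
move_straight(E0+out*.09,.15); print(fbox(q)[0])
move_straight(E0,.05); pause(.2)
b=np.mean([(pause(.03),fbox(q)[0])[1] for _ in range(5)],0); o=get_obs(); print("base",b,o["t"],wbox(q,o["eef_pos"]),wbox(q,E0))
ey=R_(q[2])@[0,1,0]; hist=[]
for i in range(1,80):
    y=y0+.002*i
    if y>.04: print("none");break
    move_straight(E0+ey*.002*i,.03); f,o=fbox(q); f=f-b; hist.append((round(y,4),*f.round(2)))
    if f[1]<-1.6 or np.linalg.norm(f)>6: break
print(len(hist),hist[::8],hist[-5:],get_obs()["t"]); np.save("st.npy",np.r_[E0,y0,y,b])
c=camera("side"); cv2.imwrite("pics/s1.png",c["color"][:,:,::-1])
E
```

```text
tip box [-0.12480714 -0.1         0.08514084]
[-0.49074145 -0.34292485  0.82899557]
base [-0.17887037  0.03253915  0.33819452] 6.6167 [-0.14041554 -0.09999678  0.10071372] [-0.14036349 -0.1         0.10069719]
50 [(-0.098, np.float64(-0.55), np.float64(-0.14), np.float64(-0.62)), (-0.082, np.float64(0.91), np.float64(0.09), np.float64(-0.24)), (-0.066, np.float64(-0.22), np.float64(0.35), np.float64(-1.21)), (-0.05, np.float64(-0.08), np.float64(0.61), np.float64(-0.75)), (-0.034, np.float64(-0.13), np.float64(-0.43), np.float64(-0.04)), (-0.018, np.float64(-0.86), np.float64(-0.63), np.float64(-0.5)), (-0.002, np.float64(0.13), np.float64(-0.69), np.float64(0.86))] [(-0.008, np.float64(-0.23), np.float64(-0.43), np.float64(0.15)), (-0.006, np.float64(0.11), np.float64(-1.03), np.float64(-0.49)), (-0.004, np.float64(-0.08), np.float64(-0.1), np.float64(-0.46)), (-0.002, np.float64(0.13), np.float64(-0.69), np.float64(0.86)), (0.0, np.float64(-0.86), np.float64(-3.52), np.float64(0.01))] 19.1167
```

View pics/s1.png

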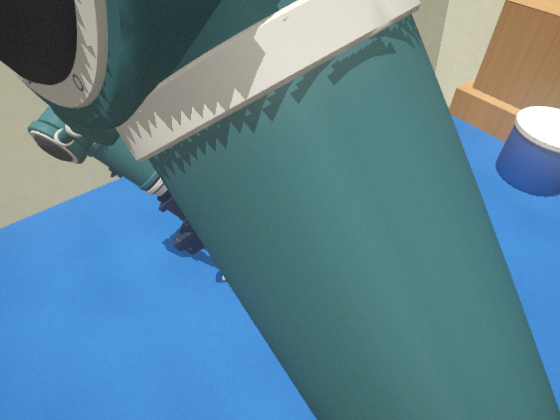

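```bash
python3 - <<'E'
from h import *
q=np.load("q.npy");R=toolR(q,45);b=np.load("st.npy")[5:8];INS=.044
def f(n=4):
    F=[]
    for _ in range(n): F.append(fbox(q)[0]); pause(.02)
    return np.mean(F,0)-b
go=lambda th,y,gap,feed=.05: move_straight(tcp_for(q,th,y,45,INS,gap),feed)
P=get_obs()["eef_pos"]; ey=R_(q[2])@[0,1,0]
move_straight(P-ey*.005,.05)
go(q[3],-.005,.009); print("in",f().round(2))
ok=True
for y in(.001,.005,.009,.0125):
    go(q[3],y,.009,.04); F=f(); print(y,F.round(2))
    if np.linalg.norm(F)>9: ok=False;break
print("meas y",wbox(q,get_obs()["eef_pos"]),get_obs()["t"])
E
```

```text
in [ 0.92 -1.65 -0.83]
0.001 [ 1.89 -3.   -1.41]
0.005 [ 2.   -4.29 -1.89]
0.009 [ 2.14 -4.55 -1.12]
0.0125 [ 2.63 -7.09 -1.08]
meas y [-0.12891209  0.01130861  0.08925505] 21.275
```

```bash
cat > lift.py <<'E'
from h import *
q=np.load("q.npy");R=toolR(q,45);b=np.load("st.npy")[5:8];INS=.044;Y=.0105
def f(n=2):
    F=[]
    for _ in range(n): F.append(fbox(q)[0]); pause(.01)
    return np.mean(F,0)-b
go=lambda th,y,gap,feed=.05: move_straight(tcp_for(q,th,y,45,INS,gap),feed)
go(q[3],Y,.009); print("start",f(4).round(2))
th=q[3];gap=.009;log=[]
while th<.33:
    if gap>0: gap=max(0,gap-.002)
    else: th+=.009 if th<.22 else .03
    go(th,Y,gap,.03); F=f(); log.append((round(th,3),round(gap,3),*map(float,F.round(1))))
    if np.linalg.norm(F)>13: print("STOP");break
for l in log: print(l)
print(get_obs()["t"],wbox(q,get_obs()["eef_pos"]))
c=camera("top"); cv2.imwrite("pics/t2.png",c["color"][:,:,::-1])
E
python3 lift.py
```

```text
start [ 2.37 -4.37 -1.82]
(np.float64(0.088), 0.007, -0.9, -4.9, -3.8)
(np.float64(0.088), 0.005, -1.8, -4.8, -3.6)
(np.float64(0.088), 0.003, -1.6, -4.8, -3.1)
(np.float64(0.088), 0.001, -5.8, -5.0, -4.1)
(np.float64(0.088), 0, -7.4, -5.8, -3.8)
(np.float64(0.097), 0, -7.1, -5.7, -3.6)
(np.float64(0.106), 0, -7.3, -5.4, -3.7)
(np.float64(0.115), 0, -7.3, -5.8, -3.5)
(np.float64(0.124), 0, -7.8, -5.8, -2.8)
(np.float64(0.133), 0, -7.7, -6.1, -3.3)
(np.float64(0.142), 0, -7.7, -5.9, -3.3)
(np.float64(0.151), 0, -8.4, -5.6, -3.2)
(np.float64(0.16), 0, -9.1, -5.6, -3.0)
(np.float64(0.169), 0, -8.1, -5.6, -2.5)
(np.float64(0.178), 0, -8.0, -6.1, -2.3)
(np.float64(0.187), 0, -8.7, -5.9, -2.9)
(np.float64(0.196), 0, -9.0, -6.4, -2.4)
(np.float64(0.205), 0, -8.7, -5.5, -2.7)
(np.float64(0.214), 0, -9.2, -5.4, -1.9)
(np.float64(0.223), 0, -9.0, -6.0, -2.2)
(np.float64(0.253), 0, -8.2, -6.6, -0.5)
(np.float64(0.283), 0, -8.5, -5.8, -0.5)
(np.float64(0.313), 0, -8.9, -5.9, 0.2)
(np.float64(0.343), 0, -8.5, -5.7, 0.1)
28.4583 [-0.11312127  0.01048191  0.15166499]
```

View pics/t2.png

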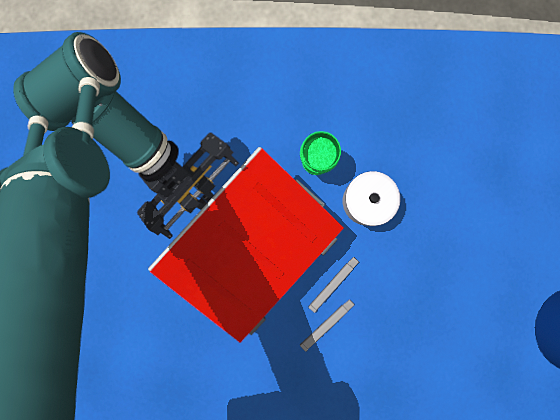

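The lid is past the catch: the bead now runs from (150,270) to (260,148), longer in the image because it is higher. Forces stay below 12 N. Next I'll swing it open.

```bash
cat > swing.py <<'E'
from h import *
q=np.load("q.npy");R=toolR(q,45);b=np.load("st.npy")[5:8];log=[];stop=False
ths=np.r_[np.arange(.42,1.6,.09),1.6,1.64]
for th in ths:
    y=max(-.006,.0105-.06*(th-.34)); ins=np.interp(th,[.35,.9],[.044,.026])
    move_straight(tcp_for(q,th,y,45,ins),.08); F=fbox(q)[0]-b; log.append((round(float(th),2),*map(float,F.round(1))))
    if np.linalg.norm(F)>17: print("STOP");stop=True;break
for l in log: print(l)
print(get_obs()["t"])
if not stop:
    P=get_obs()["eef_pos"]; move_straight(P-R[:,2]*.12,.15); print(fbox(q)[0]-b,get_obs()["t"])
t=camera("top"); cv2.imwrite("pics/t3.png",t["color"][:,:,::-1])
for th in(1.4,1.5,1.6,1.7): print(th,project(t,[lidpt([*q[:3],th],.221,.003,y) for y in(-.143,.143)]).round(1).tolist())
E
python3 swing.py
```

```text
(0.42, -2.8, -4.5, 1.0)
(0.51, 0.1, -4.1, 1.7)
(0.6, -0.8, -2.7, -0.5)
(0.69, 0.6, -1.1, 1.1)
(0.78, -0.0, 0.8, 0.3)
(0.87, 0.2, -0.1, -0.7)
(0.96, -0.7, 0.9, -0.0)
(1.05, -0.1, 0.1, 0.6)
(1.14, -0.1, 1.6, -1.6)
(1.23, 0.4, -0.5, -1.6)
(1.32, -0.7, -2.0, -0.7)
(1.41, 1.2, -2.3, -0.1)
(1.5, 0.6, -1.8, -0.2)
(1.59, 1.7, -2.6, -0.6)
(1.6, -0.6, -3.1, 0.2)
(1.64, 0.4, -2.6, -0.8)
34.3833
[ 0.75779287  0.22617652 -0.16993133] 35.3333
1.4 [[210.7, 358.5], [346.4, 208.3]]
1.5 [[222.0, 369.5], [358.2, 218.6]]
1.6 [[233.6, 380.1], [369.9, 229.1]]
1.7 [[245.4, 390.2], [381.1, 239.5]]
```

View pics/t3.png

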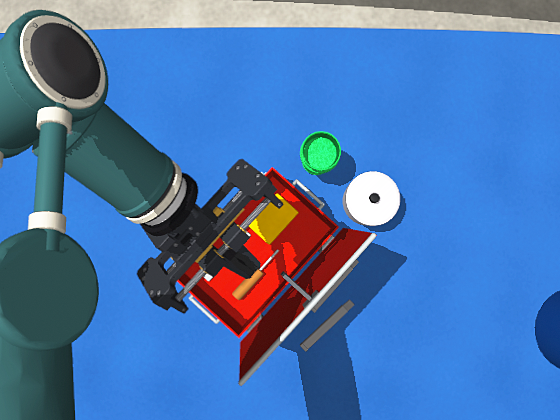

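The lid stands open, with bead ends at about (240,383) and (375,234), which matches roughly 1.65 rad. The pot and cups have not moved. I'll back off a little more and hand in.

```bash
python3 - <<'E'
from h import *
o=get_obs(); move_straight(o["eef_pos"]-o["eef_rot"][:,2]*.05,.1); pause(.3)
print(get_obs()["t"],get_obs()["contact_force"]); print(hand_in())
E
```

```text
36.325 [0.02619348 0.16932464 0.29920848]
the job is handed in; nothing more can be done
None
```

The job is handed in at about 36 s: I pushed the catch aside, the lid now stands open at about 1.65 rad with the hand clear, and wrist-force readings stayed below about 12 N; pot and cups look unmoved, but one tyre lever was hidden behind the lid in the last picture, and no verdict came back.

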